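# Serve a coffee pod

### The job

Get the coffee pod out of the dispenser and put it in the blue mug: push the red plunger fully home along its slanted axis until you feel it stop, firmly but without forcing it, and let it spring back up. The pod slides into the tray; pick it up, put it in the blue mug and let go, leaving the mugs standing where they are and everything else undisturbed.

Things in the scene. Friction and masses are not known exactly. Their poses are not given: they have to be found in the camera images.
- dispenser: White pod dispenser, fixed. Origin: on the worktop under the front of its upright housing; -x is its front (tray side), z up. Housing x 0 to 118 mm, 55 wide, 204 tall; a slanted head 66 x 62 mm at the upper front (reaching to x -35 mm at 200 mm height) carries the red plunger. The pod waits in a clear chamber at the rear. At the end of the stroke a flap drops it down a ramp into the tray.
- tray (a point): Centre of the slick metal floor of the tray in front of the dispenser's housing, 15 mm above the worktop. Axes as the dispenser's. Inside x -83 to +83 mm, y -70 to +70 mm; the floor falls from 21 mm above the worktop at the housing to 9 mm at the front lip. Front lip 28 mm, side lips 19 mm above the worktop. The pod slides out and comes to rest mostly at the front lip, standing or on its side.
- button (a point): Centre of the outer face of the red plunger cap (flat disc, 44 mm diameter); moves with the cap. Its z axis points out of the face along the plunger's axis, 35 deg from vertical, leaning towards the front; push along its -z. At rest it is at x -30, y 0, z 260 mm of the dispenser.
- plunger (a joint): Plunger travel in m, 0 up (at rest), growing as pushed. Spring: about 4 N at first, +0.12 N per mm. After about 24 to 34 mm (different every time, not visible) it meets a trip inside, which adds 4 N at once and 3 N more over its 5 mm; then a solid stop. So fully home is about 29 to 39 mm and needs 14 to 16 N. It springs back when let go.
- trip (a joint): Travel in m of the hidden trip inside the dispenser: 0 untouched, 0.005 fully home at the solid stop. The flap opens fully only near the end of this travel.
- pod: Copper-coloured coffee capsule, 28 mm tall, slightly tapered from 37 mm diameter at the rim to 24 mm at the foot, 15 g. Origin at half height on its axis; z along its axis towards the wide rim. Inside the dispenser at the start.
- mug_mouth (a point): Centre of the mouth of the blue mug, at rim height, 90 mm above its underside. Outer diameter 82 mm, free inside about 60 mm. Moves with the mug; z up. The mug's -y side carries the handle.
- blue_mug: Blue mug, 82 mm diameter, 90 mm tall, open on top, empty. Origin on its underside, 16 mm from the axis of the bowl towards the handle (-y); z up.
- cream_mug: Cream mug of the same kind and nearly the same size; not to be used. It and the blue mug may have changed places. Origin on its underside, 16 mm from the axis of the bowl towards the handle (-y).
- tumbler: Empty clear glass, 66 mm diameter, 139 mm tall, standing on the right, beyond the mug there. To be left alone. Origin at the centre of its underside.
Mind the look-alikes: they are no part of the job. What is shaped like the blue_mug but yellow is not meant.

How it is judged:
On the way, in this order (a step that is already met when the one before it is completed fails the run):
1. the plunger is pushed fully home: the trip is within 1 mm of its stop (value of joint trip above 0.004 m), for 0.1 s.
2. the plunger has sprung back (under 4 mm) and the pod lies in the tray (value of joint plunger below 0.004 m and x of pod in the frame of dispenser between -0.17 and 0 m and z of pod in the frame of dispenser below 0.045 m), for 0.2 s.
At the end, for the whole second after the job is handed in: The pod lies at rest in the bottom of the blue mug (within 32 mm of the mug's axis, its centre less than 45 mm above the mug's underside), the blue mug stands upright on the worktop and the plunger is back up (under 4 mm) (horizontal distance between pod and mug_mouth below 0.032 m and z of pod in the frame of blue_mug below 0.045 m and angle between blue_mug's own z axis and vertical below 0.1 rad and height (world z) of blue_mug below 0.01 m and linear speed of pod below 0.03 m/s and value of joint plunger below 0.004 m); the robot touches nothing.
It fails at once if the dispenser is forced: more than 60 N from the robot (contact force between any of the fingers, the arm and dispenser above 60 N).
It fails at once if the blue mug is shoved more than 30 mm (distance of blue_mug from where it was at the start of the episode above 0.03 m).
It fails at once if the cream mug or the tumbler is shoved more than 20 mm (distance of any of cream_mug, tumbler from where it was at the start of the episode above 0.02 m).
It also fails if it takes over 58 s, if anything falls off the work surface, if the arm or the gripper's body presses on something with over 40 N, if the wrist force passes 120 N, or if a joint passes its speed limit or range.

### The arm

A 7-joint arm with a two-finger parallel gripper is mounted at the origin on a cart in front of the work surface, level with it; the furniture and walls round the work are solid. World frame = base frame: x ahead of the robot, y to its left, z up, the work surface at z = 0. Lengths are in m, angles in rad, forces in N, time in s.
With the tool pointing down it reaches from about 0.35 to 0.9 m from the base axis. Payload 8.1 kg.
Tool frame: the origin (TCP) lies between the finger pads; the fingertips stand ahead of it and the grasp point (between the pads) is the TCP (arm.nose_length is the z of the fingertips in the tool frame, in m); z points along the fingers, y is the line along which they close (so a half turn about z gives the same grasp; the last joint's range is limited). The gripper opens to 92 mm and grips with 3 to 60 N. Pads are 19 mm wide; open, the fingers measure 130 mm over their backs; the gripper's body (75 mm by 190 mm) begins 47 mm behind the grasp point.
Start: joints at [-1.326, 0.434, 0.025, 1.573, -0.012, 1.134, -0.075], TCP at [0.213, 0.588, 0.246] pointing down, gripper open.
Joint ranges: [-2.62, 2.62], [-0.44, 2.09], [-1.27, 1.32], [0.08, 2.57], [-1.32, 4.46], [0.12, 2], [-2.74, 2.74]. Speed limits (rad/s): [2.22, 2.22, 3.01, 3.01, 3.14, 3.14, 3.14].

### API

Orientations are given as a rotation vector (axis times angle).
In Python, from cell import sensors, optics, arm gives the robot as it stands.
- The arm moves only by the tool arm_command, never from a script. Its argument "deltas" is one flat list of numbers, 7 for each row, row after row: the turn, a rotation vector about the world's x, y, z as a fraction of full scale, then the shift along the world's x, y, z as a fraction of full scale, then the finger opening in mm, from 0 to 91.8. In form: [wx, wy, wz, dx, dy, dz, fingers, wx, wy, wz, dx, dy, dz, fingers, ...]. A call has 1 to 20 rows; each row is the pose to reach, as a shift and turn from the pose commanded when the call began; what a row does not reach only later rows make up. Full scale, the value 1, is 1 m for a shift and 90 degrees for a turn. A row lasts 1/10 s, in which the tool goes at most 50 mm and 8.59 degrees, less where a joint would pass 70% of its speed; a pose out of reach is approached as far as the arm can. A call with a number of a shift or a turn outside -1 to 1 is refused whole. A call with a gripper value outside its range is refused whole. The fingers move at their own pace and stop on an object; "force" is the grip in N (left out, the last holds). Time passes only in rows, so rows that repeat a pose let the fingers close. It gives the time, the measured TCP pose, the force, the opening and the grip force at its end, in the units of the state.
- sensors.observe(): the state, without advancing time (a new reading comes with each control period).
- optics.get_image(name): name is "scene" or "top" or "wrist"; returns the picture (400x640x3 uint8, blue, green, red); there is no depth.
- optics.calibration(name): a dict with "camera_matrix" (3x3 intrinsics, pixels), "rvec" (rotation vector, rad) and "tvec" (3), from world to camera coordinates, as OpenCV has them. Camera axes: x right, y down, z forward; pixel columns grow to the right and rows downward; lengths in m; the calibration is good to about 2 mm. A picture is of the moment at which its call begins: read the wrist's pose just before it. calibration takes no time and is no camera call; for the wrist camera it gives the pose at the moment of the call.
- arm.sign_off(): hands the job in; it is judged then, once.
The state is a dict: "clock": time; "joints": joint angles; "dq": joint speeds; "joint_efforts": joint torques, N m; "position": TCP position; "ee_rot": TCP orientation; "force": force on the tool from outside, world axes, zero at the start; "ft_torque": the same for the moment, N m; "width": opening from 0.0 (shut) to 1.0 (fully open); "gripper_force": force on a finger pad.
Only numpy, scipy, OpenCV 4.12 (cv2) and the standard library are available. Lean on these libraries where they do the work, as an engineer would, in place of code of your own. Each camera call takes 0.05 s, during which the arm holds its last target. There are 200 camera calls.

## Working session

There is one attempt and no reset: what is moved stays moved. The work goes in short steps, Python scripts to look and compute and a tool call to move; the robot and the scene stay as the last step left them, time stands still between calls to the robot, and variables do not carry over. Pictures are saved under pics/ and viewed, at most 10 in all, crops included, and the job is handed in when it is done.

Besides the shell and the picture viewer there is one more tool, called after "Call:" by a JSON object that holds its "fn" and its "kwargs". arm_command: Moves the arm, as the interface text tells. Its arguments: {"type":"object","properties":{"deltas":{"type":"array","items":{"type":"number"}},"force":{"type":"number"}},"required":["deltas"]}

```bash
mkdir -p pics; python3 - <<'E'
from cell import sensors,optics,arm
import cv2,numpy as np
s=sensors.observe();print(s,arm.nose_length)
ims=[]
for n in("scene","top"):
    im=optics.get_image(n);cv2.imwrite(f"pics/{n}0.png",im);c=optics.calibration(n)
    R=cv2.Rodrigues(np.array(c["rvec"]))[0];print(n,np.round(c["camera_matrix"],1).tolist(),"pos",(-R.T@np.array(c["tvec"]).ravel()).round(3),R.round(2).tolist())
E
```

```text
{'clock': 0.0, 'joints': array([-1.32563584,  0.43522793,  0.02496597,  1.57411584, -0.01158579,
        1.13399636, -0.07511233]), 'dq': array([ 0.00115422, -0.00137003,  0.00066541, -0.00074122,  0.00028607,
        0.00051593, -0.00100228]), 'joint_efforts': array([ 7.90473878e-04, -6.67847300e+01,  9.85505171e-01, -3.14457214e+01,
       -6.04988867e-02,  4.32220974e-02,  1.82953181e-04]), 'position': array([0.21288074, 0.58710442, 0.24493456]), 'ee_rot': array([-5.43599174e-01, -3.09407892e+00,  2.51003642e-03]), 'force': array([ 0.43139593, -0.05105065,  0.54370264]), 'ft_torque': array([-0.04524082, -0.03129796, -0.00978243]), 'gripper_force': 0.0, 'width': 0.9964974814717253} 0.019
scene [[418.0, 0.0, 327.2], [0.0, 418.0, 201.8], [0.0, 0.0, 1.0]] pos [-0.146 -0.462  1.006] [[0.58, -0.82, 0.02], [-0.58, -0.43, -0.69], [0.57, 0.39, -0.72]]
top [[493.0, 0.0, 324.0], [0.0, 493.0, 204.5], [0.0, 0.0, 1.0]] pos [-0.243 -0.375  1.405] [[0.41, -0.91, -0.01], [-0.75, -0.33, -0.58], [0.52, 0.24, -0.82]]
```

View pics/scene0.png

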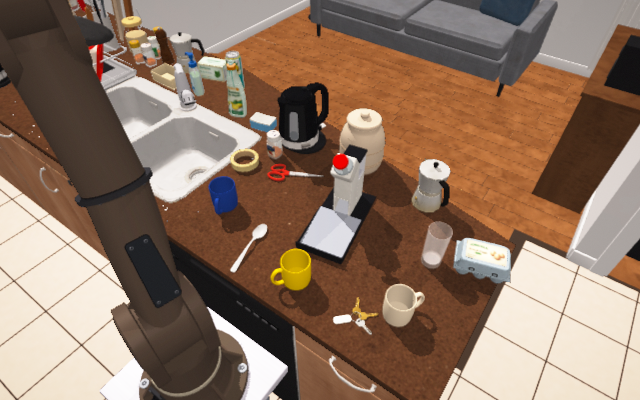

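View pics/top0.png

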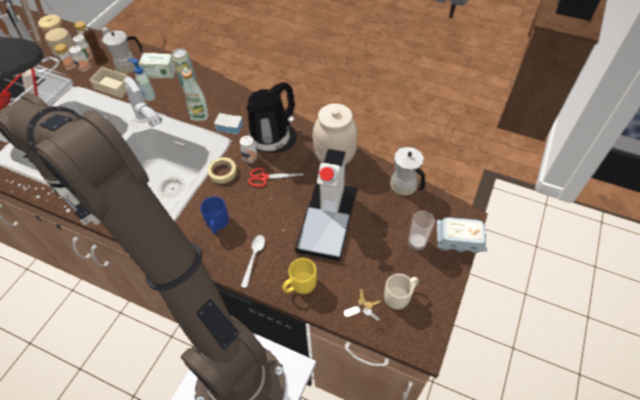

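Scene view: there are three mugs, blue at (224,196), yellow at (295,270) and cream at (400,305). The blue one fits the description. The dispenser's red cap is at (341,162) and the tray at about (335,230). Next I measure the cap, tray and blue mug from both views, and confirm with one crop.

```bash
cat > h.py <<'E'
import cv2,numpy as np
from cell import sensors,optics,arm
def cam(n):
    c=optics.calibration(n);K=np.array(c["camera_matrix"]);R=cv2.Rodrigues(np.array(c["rvec"]))[0];t=np.array(c["tvec"]).ravel();return K,R,t
def plane(c,uv,z):
    K,R,t=c;d=R.T@np.linalg.inv(K)@np.array([*uv,1.]);o=-R.T@t;return o+d*(z-o[2])/d[2]
def tri(c1,u1,c2,u2):
    P=[c[0]@np.c_[c[1],c[2]] for c in(c1,c2)]
    X=cv2.triangulatePoints(P[0],P[1],np.array(u1,float),np.array(u2,float)).ravel();return X[:3]/X[3]
def big(m,box=None):
    if box:
        k=np.zeros_like(m);x0,y0,x1,y1=box;k[y0:y1,x0:x1]=1;m=m*k
    cs,_=cv2.findContours(m,cv2.RETR_EXTERNAL,cv2.CHAIN_APPROX_NONE);return max(cs,key=cv2.contourArea)
E
python3 - <<'E'
from h import *
C={};B={}
for n,bb,tb,mb in(("scene",(325,145,360,180),(290,180,380,262),(200,170,245,220)),("top",(310,160,345,190),(290,180,360,262),(195,190,235,237))):
    im=cv2.imread(f"pics/{n}0.png");hsv=cv2.cvtColor(im,cv2.COLOR_BGR2HSV);c=C[n]=cam(n)
    red=(cv2.inRange(hsv,(0,150,100),(8,255,255))|cv2.inRange(hsv,(172,150,100),(180,255,255)))
    e=cv2.fitEllipse(big(red,bb));B[n]=e[0];print(n,"cap",np.round(e[0],1),np.round(e[1],1))
    m=cv2.inRange(hsv,(90,5,120),(130,60,240)); k=big(m,tb)
    print(" floor area",cv2.contourArea(k))
    q=cv2.approxPolyDP(k,0.04*cv2.arcLength(k,True),True)[:,0]
    for p in q: print("  ",p,plane(c,p,.012).round(3))
    b=big(cv2.inRange(hsv,(105,120,30),(130,255,255)),mb);r=cv2.boundingRect(b);print(" mug bbox",r)
    h=b[:,0]
    for nm,p in(("left",h[h[:,0].argmin()]),("right",h[h[:,0].argmax()]),("top",h[h[:,1].argmin()])):print("  ",nm,p,plane(c,p,.09).round(3))
print("button",tri(C["scene"],B["scene"],C["top"],B["top"]).round(4), plane(C["scene"],B["scene"],.26).round(3),plane(C["top"],B["top"],.26).round(3))
im=cv2.imread("pics/scene0.png")
a=cv2.resize(im[165:225,190:260],None,fx=5,fy=5,interpolation=2);b=cv2.resize(im[140:265,290:385],None,fx=4.5,fy=4.5,interpolation=2)
o=np.zeros((563,790,3),np.uint8);o[:300,:350]=a;o[:b.shape[0],355:355+b.shape[1]]=b
cv2.imwrite("pics/c1.png",o)
E
```

```text
scene cap [339.7 161. ] [14.5 15.6]
 floor area 1873.5
   [339 200] [0.677 0.046 0.012]
   [334 211] [0.626 0.031 0.012]
   [319 208] [0.609 0.078 0.012]
   [301 242] [0.463 0.04  0.012]
   [341 257] [ 0.488 -0.089  0.012]
   [360 220] [ 0.643 -0.057  0.012]
 mug bbox (209, 176, 28, 38)
   left [209 184] [0.429 0.376 0.09 ]
   right [236 205] [0.412 0.244 0.09 ]
   top [222 176] [0.479 0.37  0.09 ]
top cap [326.2 173.6] [11.5 12.2]
 floor area 1824.0
   [325 200] [0.669 0.04  0.012]
   [322 210] [0.626 0.032 0.012]
   [308 208] [0.614 0.08  0.012]
   [298 247] [0.461 0.044 0.012]
   [338 256] [ 0.483 -0.088  0.012]
   [347 215] [ 0.641 -0.054  0.012]
 mug bbox (201, 197, 27, 36)
   left [201 207] [0.43  0.376 0.09 ]
   right [227 221] [0.417 0.27  0.09 ]
   top [212 197] [0.479 0.364 0.09 ]
button [0.5996 0.0033 0.2561] [0.596 0.001 0.26 ] [0.596 0.002 0.26 ]
```

View pics/c1.png

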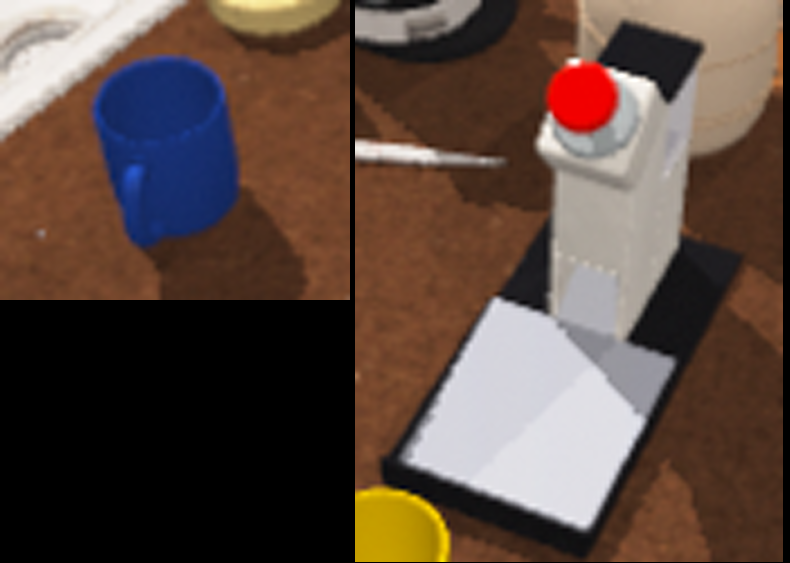

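The crop shows the blue mug upright and empty, with its handle towards the camera at lower left, and the dispenser with its cap and an empty tray. Triangulation puts the cap at (0.597, 0.002, 0.259), and the stated height is 0.26. The tray edges give a yaw of about 0.195 rad.

```bash
python3 - <<'E'
from h import *
from scipy.spatial.transform import Rotation as R
s=sensors.observe();R0=R.from_rotvec(s["ee_rot"])
psi=.195;n=np.array([-np.sin(np.radians(35))*np.cos(psi),-np.sin(np.radians(35))*np.sin(psi),np.cos(np.radians(35))])
yd=np.array([-np.sin(psi),np.cos(psi),0])
z=-n;T=R.from_matrix(np.c_[np.cross(yd,z),yd,z])
d=(T*R0.inv()).as_rotvec();print("turn frac",(d/(np.pi/2)).round(4),"n",n.round(3))
b=np.array([.597,.002,.259]);print("shift",(b+n*.079-s["position"]).round(3))
# downward tool with y along dispenser y, x
Td=R.from_matrix(np.c_[np.cross(yd,[0,0,-1]),yd,[0,0,-1]]);print("tilt->down",((Td*T.inv()).as_rotvec()/(np.pi/2)).round(4))
for nme,box in(("scene",(200,165,245,225)),("top",(195,190,235,237))):
    c=cam(nme)
    im=cv2.imread(f"pics/{nme}0.png");hsv=cv2.cvtColor(im,cv2.COLOR_BGR2HSV)
    b=big(cv2.inRange(hsv,(105,120,30),(130,255,255)),box)[:,0]
    # upper (back) rim arc on plane z=.09, circle of r=.041
    top=b[b[:,1]<=b[b[:,0].argmin(),1]];P=np.array([plane(c,p,.09)[:2] for p in top])
    from scipy.optimize import least_squares
    r=least_squares(lambda q:np.hypot(*(P-q).T)-.041,P.mean(0)-[.02,.02]);print(nme,"mug",r.x.round(3),np.abs(r.fun).max().round(4),len(P))
E
```

```text
turn frac [-0.0292 -0.3924  0.3349] n [-0.563 -0.111  0.819]
shift [ 0.34  -0.594  0.079]
tilt->down [-0.0754  0.3815  0.    ]
scene mug [0.446 0.341] 0.0032 29
top mug [0.443 0.341] 0.0057 32
```

Call:
{"fn": "arm_command", "kwargs": {"deltas": [0,0,0,0.02,-0.03,0.05,0,-0.03,-0.39,0.335,0.34,-0.594,0.079,0,-0.03,-0.39,0.335,0.34,-0.594,0.079,0,-0.03,-0.39,0.335,0.34,-0.594,0.079,0,-0.03,-0.39,0.335,0.34,-0.594,0.079,0,-0.03,-0.39,0.335,0.34,-0.594,0.079,0,-0.03,-0.39,0.335,0.34,-0.594,0.079,0,-0.03,-0.39,0.335,0.34,-0.594,0.079,0,-0.03,-0.39,0.335,0.34,-0.594,0.079,0,-0.03,-0.39,0.335,0.34,-0.594,0.079,0,-0.03,-0.39,0.335,0.34,-0.594,0.079,0,-0.03,-0.39,0.335,0.34,-0.594,0.079,0,-0.03,-0.39,0.335,0.34,-0.594,0.079,0,-0.03,-0.39,0.335,0.34,-0.594,0.079,0,-0.03,-0.39,0.335,0.34,-0.594,0.079,0,-0.03,-0.39,0.335,0.34,-0.594,0.079,0,-0.03,-0.39,0.335,0.34,-0.594,0.079,0,-0.03,-0.39,0.335,0.34,-0.594,0.079,0,-0.03,-0.39,0.335,0.34,-0.594,0.079,0,-0.03,-0.39,0.335,0.34,-0.594,0.079,0]}}

```text
clock: 2.1
position: [0.5527, -0.0056, 0.3246]
ee_rot: [-0.249, 2.524, 0.077]
force: [-0.4, -0.0, -0.6]
width: 0.006
gripper_force: 0.0
```

```bash
python3 - <<'E'
from h import *
from scipy.spatial.transform import Rotation as R
c=cam("wrist");s=sensors.observe();im=optics.get_image("wrist");cv2.imwrite("pics/w1.png",im)
hsv=cv2.cvtColor(im,cv2.COLOR_BGR2HSV)
red=(cv2.inRange(hsv,(0,150,80),(8,255,255))|cv2.inRange(hsv,(172,150,80),(180,255,255)))
k=big(red);print(cv2.contourArea(k),cv2.boundingRect(k))
K,Rc,t=c;T=R.from_rotvec(s["ee_rot"]).as_matrix();print("tool z",T[:,2].round(3),"y",T[:,1].round(3))
pr=lambda X:(lambda q:(q[:2]/q[2]).round(1))(K@(Rc@X+t))
b=np.array([.597,.002,.259]);print("expected",pr(b),"tip",pr(s["position"]+.019*T[:,2]))
print("cam",(-Rc.T@t).round(3))
E
```

```text
1904.5 (294, 180, 53, 47)
tool z [ 0.559  0.111 -0.821] y [-0.195  0.981 -0.001]
expected [318.8 210.3] tip [320.1 243.6]
cam [ 0.417 -0.032  0.397]
```

View pics/w1.png

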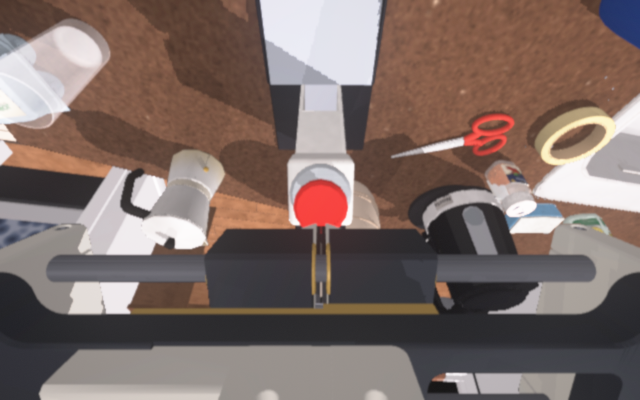

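The wrist view shows the cap at (320,205), where I expected (319,210), and the tray lies straight up the image. The alignment is good, so I press along the axis.

Call:
{"fn": "arm_command", "kwargs": {"deltas": [0,0,0,0.017,0.003,-0.025,0,0,0,0,0.025,0.005,-0.037,0,0,0,0,0.031,0.006,-0.045,0,0,0,0,0.034,0.007,-0.049,0,0,0,0,0.037,0.007,-0.053,0,0,0,0,0.039,0.008,-0.057,0,0,0,0,0.042,0.008,-0.061,0,0,0,0,0.045,0.009,-0.066,0,0,0,0,0.047,0.009,-0.069,0,0,0,0,0.047,0.009,-0.069,0,0,0,0,0.047,0.009,-0.069,0]}}

```text
clock: 3.25
position: [0.6, 0.0031, 0.2556]
ee_rot: [-0.248, 2.525, 0.078]
force: [-4.4, 0.5, 5.2]
width: 0.004
gripper_force: 3.0
```

Call:
{"fn": "arm_command", "kwargs": {"deltas": [0,0,0,0.0011,0.0002,-0.0016,0,0,0,0,0.0023,0.0004,-0.0033,0,0,0,0,0.0034,0.0007,-0.0049,0,0,0,0,0.0034,0.0007,-0.0049,0]}}

```text
clock: 3.65
position: [0.6033, 0.0038, 0.2508]
ee_rot: [-0.248, 2.524, 0.078]
force: [-5.6, 1.2, 5.5]
width: 0.002
gripper_force: 4.1
```

Call:
{"fn": "arm_command", "kwargs": {"deltas": [0,0,0,0.0011,0.0002,-0.0016,0,0,0,0,0.0023,0.0004,-0.0033,0,0,0,0,0.0023,0.0004,-0.0033,0]}}

```text
clock: 3.95
position: [0.6054, 0.0041, 0.248]
ee_rot: [-0.247, 2.524, 0.08]
force: [-19.3, 0.7, 21.3]
width: 0.006
gripper_force: 14.2
```

```bash
python3 - <<'E'
from h import *
for i in range(3):
    im=optics.get_image("scene");s=sensors.observe();print(s["clock"],s["position"].round(4),s["force"].round(1))
cv2.imwrite("pics/s2.png",cv2.resize(im[130:270,270:410],None,fx=4,fy=4,interpolation=2))
E
```

```text
4.0 [0.6053 0.0041 0.248 ] [-18.1   1.   21.5]
4.05 [0.6053 0.0041 0.248 ] [-18.3   1.3  20.5]
4.1 [0.6053 0.0041 0.2481] [-17.6   0.   21. ]
```

View pics/s2.png

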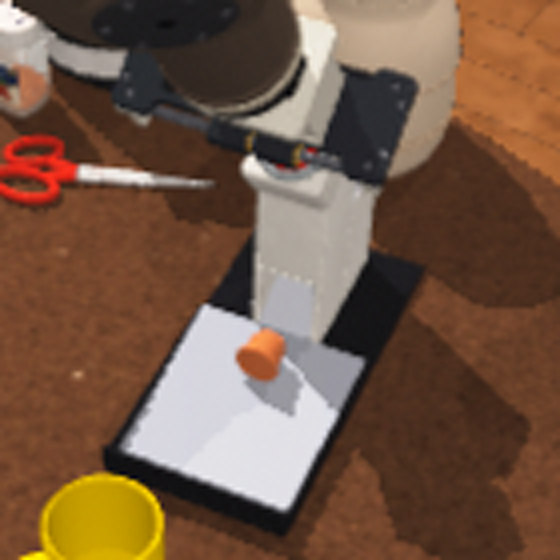

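The pod is out and sliding on the tray (crop (262,355)), and the plunger is firmly at its stop at 28 N. I retract along the axis.

Call:
{"fn": "arm_command", "kwargs": {"deltas": [0,0,0,-0.011,-0.002,0.016,0,0,0,0,-0.022,-0.004,0.033,0,0,0,0,-0.034,-0.007,0.049,0,0,0,0,-0.051,-0.01,0.074,0,0,0,0,-0.09,-0.017,0.12,60,0,0,0,-0.09,-0.017,0.12,60,0,0,0,-0.09,-0.017,0.12,60]}}

```text
clock: 4.8
position: [0.5146, -0.013, 0.3685]
ee_rot: [-0.249, 2.523, 0.075]
force: [-0.0, 0.8, -0.3]
width: 0.22
gripper_force: 0.0
```

```bash
python3 - <<'E'
from h import *
C={n:cam(n) for n in("scene","top")};u={}
for n in C:
    im=optics.get_image(n);cv2.imwrite(f"pics/{n}3.png",im);hsv=cv2.cvtColor(im,cv2.COLOR_BGR2HSV)
    box=(285,180,385,265)
    m=cv2.inRange(hsv,(4,110,90),(17,235,255));y=cv2.inRange(hsv,(20,150,50),(35,255,255))
    # restrict to tray polygon
    X=np.array([[.45,.055,.02],[.47,-.105,.02],[.64,-.06,.02],[.61,.09,.02]])
    K,R,t=C[n];p=(K@(R@X.T+t[:,None]));p=(p[:2]/p[2]).T.astype(np.int32)
    k=np.zeros(m.shape,np.uint8);cv2.fillPoly(k,[p],1);b=big(m*k);M=cv2.moments(b);u[n]=(M["m10"]/M["m00"],M["m01"]/M["m00"])
    print(n,cv2.contourArea(b),cv2.boundingRect(b),np.round(u[n],1),plane(C[n],u[n],.025).round(3))
print(tri(C["scene"],u["scene"],C["top"],u["top"]).round(3))
a,b=[cv2.imread(f"pics/{n}3.png") for n in C]
cv2.imwrite("pics/c3.png",np.hstack([cv2.resize(q[190:270,285:385],None,fx=4,fy=4,interpolation=2) for q in(a,b)]))
s=sensors.observe();print(s["position"],s["force"],s["width"])
E
```

```text
scene 106.0 (294, 204, 27, 37) [307.  221.1] [0.531 0.069 0.025]
top 51.5 (318, 226, 9, 10) [322.3 230.6] [ 0.543 -0.006  0.025]
[ 0.388 -0.067  0.269]
[ 0.51582629 -0.01441553  0.37195076] [ 0.33740458  0.3188813  -0.12256004] 0.3057534163497576
```

View pics/c3.png

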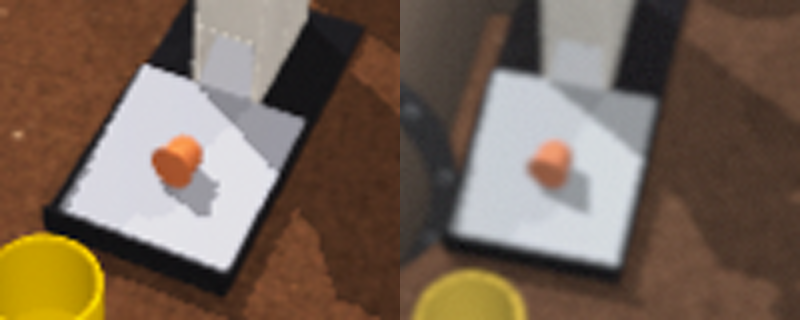

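The pod lies on its side near the middle of the tray at scene (329,230), and the plunger is up. I turn the tool to point down above it and let the pod settle.

Call:
{"fn": "arm_command", "kwargs": {"deltas": [-0.075,0.38,0,-0.015,0,-0.11,80,-0.075,0.38,0,-0.015,0,-0.11,80,-0.075,0.38,0,-0.015,0,-0.11,80,-0.075,0.38,0,-0.015,0,-0.11,80,-0.075,0.38,0,-0.015,0,-0.11,80,-0.075,0.38,0,-0.015,0,-0.11,80,-0.075,0.38,0,-0.015,0,-0.11,80,-0.075,0.38,0,-0.015,0,-0.11,80]}}

```text
clock: 5.7
position: [0.5, -0.0138, 0.2577]
ee_rot: [-0.304, 3.126, 0.002]
force: [0.1, 0.1, -0.3]
width: 0.871
gripper_force: 0.0
```

```bash
cat > pod.py <<'E'
from h import *
import sys
def pod(n,save=None):
    c=cam(n);im=optics.get_image(n)
    if save:cv2.imwrite(save,im)
    hsv=cv2.cvtColor(im,cv2.COLOR_BGR2HSV);m=cv2.inRange(hsv,(4,130,110),(17,240,255))
    X=np.array([[.465,.03,.02],[.485,-.08,.02],[.63,-.055,.02],[.605,.07,.02]]) 
    K,R,t=c;p=(K@(R@X.T+t[:,None]));p=(p[:2]/p[2]).T.astype(np.int32)
    k=np.zeros(m.shape,np.uint8);cv2.fillPoly(k,[p],1);b=big(m*k);M=cv2.moments(b);u=(M["m10"]/M["m00"],M["m01"]/M["m00"])
    r=cv2.minAreaRect(b);print(n,cv2.contourArea(b),np.round(u,1),"rect",np.round(r[1],0),round(r[2]),plane(c,u,.028).round(4));return c,u,b
E
python3 - <<'E'
from pod import *
s=sensors.observe();print(s["clock"],s["position"].round(4),s["ee_rot"].round(3),s["width"])
pod("wrist");pod("wrist","pics/w4.png")
E
```

```text
5.7 [ 0.5    -0.0138  0.2577] [-3.040e-01  3.126e+00  2.000e-03] 0.870885769459359Traceback (most recent call last):
  File "<stdin>", line 3, in <module>
  File "pod.py", line 9, in pod
    k=np.zeros(m.shape,np.uint8);cv2.fillPoly(k,[p],1);b=big(m*k);M=cv2.moments(b);u=(M["m10"]/M["m00"],M["m01"]/M["m00"])
                                                         ~~~^^^^^
  File "h.py", line 13, in big
    cs,_=cv2.findContours(m,cv2.RETR_EXTERNAL,cv2.CHAIN_APPROX_NONE);return max(cs,key=cv2.contourArea)
                                                                            ~~~^^^^^^^^^^^^^^^^^^^^^^^^
ValueError: max() iterable argument is empty
```

```bash
python3 - <<'E'
from pod import *
im=optics.get_image("wrist");cv2.imwrite("pics/w4.png",im)
K,R,t=cam("wrist");q=K@(R@np.array([.54,-.01,.02])+t);print(q[:2]/q[2])
E
```

```text
[316.66960679 201.28146324]
```

View pics/w4.png

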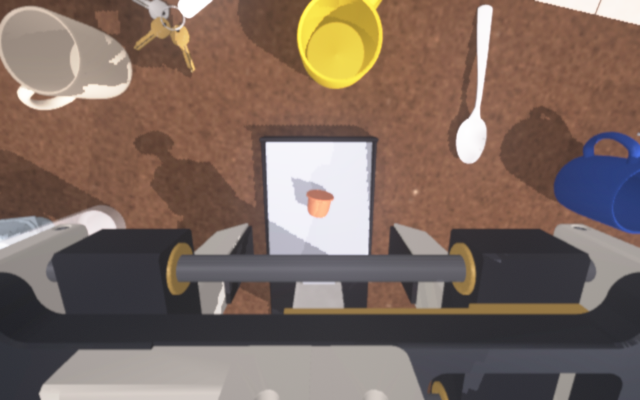

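The pod is at (320,203), on its side with the rim towards the front. I take its exact position and check whether it is creeping.

```bash
python3 - <<'E'
from pod import *
im=cv2.imread("pics/w4.png");hsv=cv2.cvtColor(im,cv2.COLOR_BGR2HSV);print(hsv[203,320],hsv[197,320],hsv[210,322])
E
sed -i 's/(4,130,110),(17,240,255)/(3,90,80),(18,255,255)/; s/X=np.array.*/X=np.array([[.485,.035,.02],[.505,-.07,.02],[.62,-.045,.02],[.60,.055,.02]])/' pod.py
python3 - <<'E'
from pod import *
pod("wrist");
for i in range(3):optics.get_image("top")
c,u,b=pod("wrist","pics/w5.png")
r=b[:,0]
for y in range(r[:,1].min(),r[:,1].max()+1,3):
    x=r[r[:,1]==y,0];print(y,x.min(),x.max())
pod("scene")
E
```

```text
[ 12 108 253] [  6 113 182] [ 13 104 254]
wrist 480.0 [318.3 202.5] rect [25. 26.] 21 [ 0.5389 -0.0079  0.028 ]
wrist 482.0 [318.3 202.3] rect [26. 25.] 90 [ 0.5388 -0.0079  0.028 ]
190 312 318
193 307 328
196 308 332
199 309 331
202 308 329
205 308 328
208 308 327
211 309 326
214 311 325
scene 95.5 [328.8 229.9] rect [12. 11.] 90 [ 0.5402 -0.0081  0.028 ]
```

The pod is at rest at (0.539, −0.009), in the middle of the tray. I grasp it near the rim with the tool tilted 15° to stay clear of the head.

Call:
{"fn": "arm_command", "kwargs": {"deltas": [0.032,-0.164,0,0.029,0.003,-0.1,65,0.032,-0.164,0,0.029,0.003,-0.16,65,0.032,-0.164,0,0.029,0.003,-0.16,65,0.032,-0.164,0,0.029,0.003,-0.16,65,0.032,-0.164,0,0.029,0.003,-0.16,65,0.032,-0.164,0,0.029,0.003,-0.16,65], "force": 8}}

```text
clock: 6.7
position: [0.53, -0.0111, 0.0981]
ee_rot: [-0.279, 2.868, 0.035]
force: [0.5, -0.3, 0.6]
width: 0.707
gripper_force: 0.0
```

Call:
{"fn": "arm_command", "kwargs": {"deltas": [0,0,0,0,0,-0.015,65,0,0,0,0,0,-0.03,65,0,0,0,0,0,-0.04,65,0,0,0,0,0,-0.05,65,0,0,0,0,0,-0.056,65,0,0,0,0,0,-0.058,65,0,0,0,0,0,-0.058,65]}}

```text
clock: 7.4
position: [0.5311, -0.0101, 0.041]
ee_rot: [-0.281, 2.865, 0.036]
force: [-0.1, 0.1, 1.0]
width: 0.704
gripper_force: 0.0
```

Call:
{"fn": "arm_command", "kwargs": {"deltas": [0,0,0,0,0,0,50,0,0,0,0,0,0,42,0,0,0,0,0,0,36,0,0,0,0,0,0,30,0,0,0,0,0,0,20,0,0,0,0,0,0,20,0,0,0,0,0,0,20], "force": 8}}

```text
clock: 8.1
position: [0.5297, -0.0103, 0.0395]
ee_rot: [-0.281, 2.868, 0.036]
force: [0.5, 0.2, 0.8]
width: 0.378
gripper_force: 8.0
```

The grip holds at 34.7 mm, close to the rim. I lift slowly.

Call:
{"fn": "arm_command", "kwargs": {"deltas": [0,0,0,0,0,0.01,20,0,0,0,0,0,0.025,20,0,0,0,-0.01,0,0.05,20,0,0,0,-0.02,0,0.08,20,0,0,0,-0.03,0,0.11,20,0,0,0,-0.04,0,0.14,20,0,0,0,-0.04,0,0.14,20]}}

```text
clock: 8.8
position: [0.4902, -0.0096, 0.1821]
ee_rot: [-0.282, 2.864, 0.038]
force: [0.9, 0.4, -0.1]
width: 0.378
gripper_force: 8.0
```

```bash
python3 - <<'E'
from h import *
s=sensors.observe();print(s["position"],s["width"],s["gripper_force"])
im=optics.get_image("scene");w=optics.get_image("wrist")
cv2.imwrite("pics/c6.png",np.vstack([cv2.resize(im[130:260,220:400],(540,390),interpolation=2),cv2.resize(w[170:250,240:400],(540,210))[:200]]))
E
```

```text
[ 0.49024283 -0.00964771  0.18209271] 0.37843435635499734 8.000391440000385
```

View pics/c6.png

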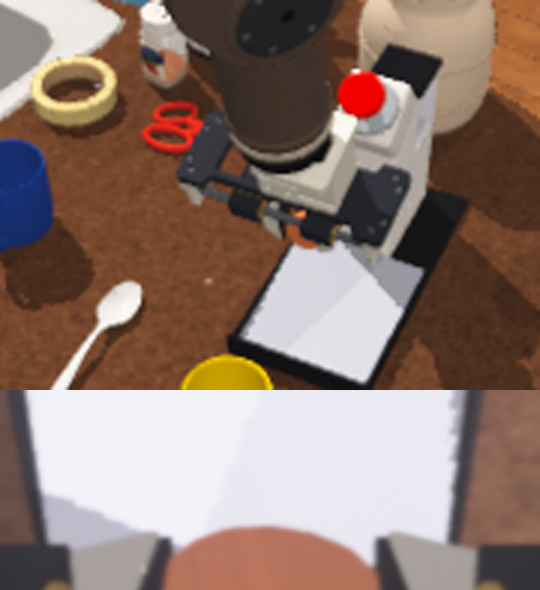

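The pod is held between the pads, and the plunger is up. I carry it over to the blue mug at (0.4445, 0.341).

Call:
{"fn": "arm_command", "kwargs": {"deltas": [0,0,0,-0.01,0.02,0,20,0,0,0,-0.015,0.055,0,20,0,0,0,-0.02,0.095,0,20,0,0,0,-0.025,0.135,0,20,0,0,0,-0.03,0.175,0,20,0,0,0,-0.035,0.215,0,20,0,0,0,-0.04,0.255,0,20,0,0,0,-0.045,0.295,0,20,0,0,0,-0.05,0.325,0,20,0,0,0,-0.054,0.345,0,20,0,0,0,-0.054,0.35,0,20,0,0,0,-0.054,0.35,0,20,0,0,0,-0.054,0.35,0,20]}}

```text
clock: 10.2
position: [0.4363, 0.3377, 0.1793]
ee_rot: [-0.277, 2.868, 0.035]
force: [0.2, 0.2, 0.2]
width: 0.378
gripper_force: 8.0
```

```bash
python3 - <<'E'
from h import *
c=cam("wrist");s=sensors.observe();im=optics.get_image("wrist");print(s["position"],s["width"],s["gripper_force"])
K,R,t=c;a=np.linspace(0,6.28,60)
P=np.c_[.4445+.041*np.cos(a),.341+.041*np.sin(a),np.full(60,.09)];q=K@(R@P.T+t[:,None]);q=(q[:2]/q[2]).T.astype(np.int32)
cv2.polylines(im,[q],True,(0,255,0),1);cv2.imwrite("pics/w7.png",cv2.resize(im[120:320,170:470],None,fx=2.5,fy=2.5,interpolation=2))
E
```

```text
[0.43632401 0.33765309 0.17932765] 0.3776517703637148 7.999963227775879
```

View pics/w7.png

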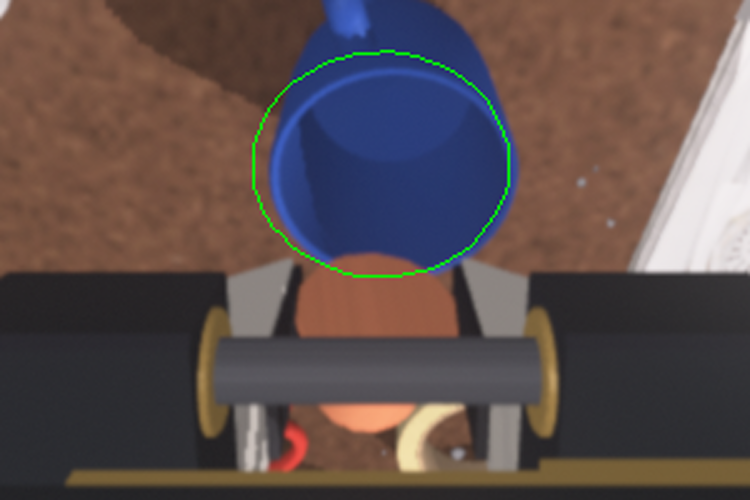

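The held pod is well in front of the mouth, and the mug sits about 3 mm further right and forward than my circle. I correct for that, lower and release.

Call:
{"fn": "arm_command", "kwargs": {"deltas": [0,0,0,0.001,0.005,-0.02,20,0,0,0,0.001,0.005,-0.04,20,0,0,0,0.001,0.005,-0.055,20,0,0,0,0.001,0.005,-0.058,20,0,0,0,0.001,0.005,-0.058,20,0,0,0,0.001,0.005,-0.058,20]}}

```text
clock: 10.85
position: [0.4374, 0.3444, 0.1224]
ee_rot: [-0.279, 2.867, 0.037]
force: [0.7, 0.3, 0.9]
width: 0.374
gripper_force: 8.0
```

Call:
{"fn": "arm_command", "kwargs": {"deltas": [0,0,0,0,0,0,60,0,0,0,0,0,0,60,0,0,0,0,0,0,60,0,0,0,0,0,0,60,0,0,0,0,0,0,60,0,0,0,0,0,0.03,60,0,0,0,0,0,0.08,60,0,0,0,0.04,-0.03,0.13,60,0,0,0,0.08,-0.06,0.16,60,0,0,0,0.08,-0.06,0.16,60,0,0,0,0.08,-0.06,0.16,60]}}

```text
clock: 11.95
position: [0.5206, 0.2818, 0.2848]
ee_rot: [-0.273, 2.863, 0.038]
force: [-0.6, -0.4, 0.2]
width: 0.653
gripper_force: 0.0
```

```bash
python3 - <<'E'
from h import *
s=sensors.observe();print(s["clock"],s["position"],s["force"],s["width"])
im=optics.get_image("scene");w=optics.get_image("wrist");t=optics.get_image("top")
f=lambda q:cv2.resize(q,(395,290),interpolation=2)
cv2.imwrite("pics/c8.png",np.vstack([np.hstack([f(w),f(im)]),np.hstack([f(im[150:240,170:290]),f(t[170:260,160:280])])]))
E
```

```text
11.95 [0.5206064  0.28180799 0.284792  ] [-0.55110881 -0.3521442   0.24686489] 0.6532228748646333
```

View pics/c8.png

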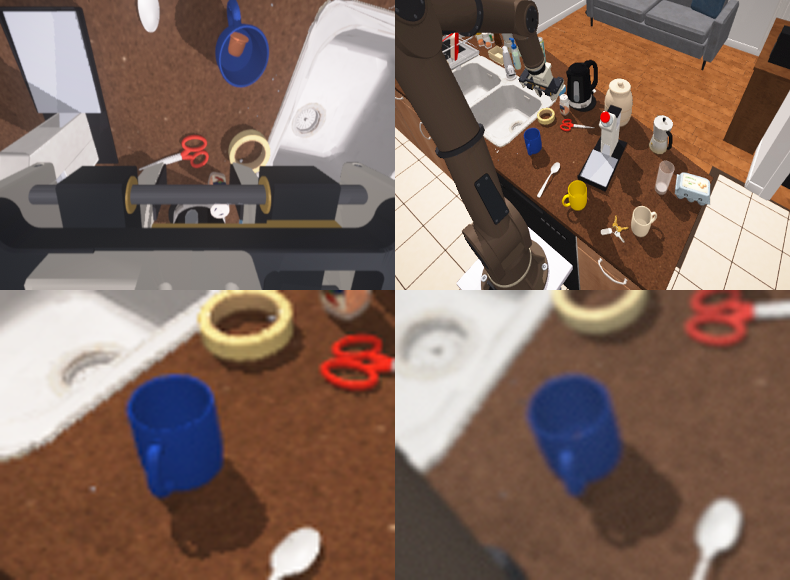

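The wrist panel shows the pod inside the upright blue mug at (239,42). The mug hasn't moved, the plunger is up and the arm is clear of everything.

```bash
python3 -c "
from cell import arm;print(arm.sign_off())"
```

```text
the job is handed in; nothing more can be done
None
```

I pushed the plunger fully home and it sprang back; the pod is in the upright blue mug, the last pictures showed nothing else disturbed, and I handed the job in at about 12 s, though no verdict came back.

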